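# Push the slicer's blade cassette home and run its wing nut down

## Robot

A 6-joint arm with a two-finger parallel gripper is mounted at the origin on a cart in front of the work surface, level with it; the furniture and walls round the work are solid. World frame = base frame: x ahead of the robot, y to its left, z up, the work surface at z = 0. Lengths are in mm, angles in rad, forces in N, time in s.
With the tool pointing down it reaches from about 400 to 925 mm from the base axis. Payload 12.5 kg.
Tool frame: the origin (TCP) lies midway between the tips of the shut fingers; the grasp point (between the pads) lies 19 mm behind it (env.pinch_z is the z of the grasp point in the tool frame, in mm); z points along the fingers, y is the line along which they close (so a half turn about z gives the same grasp; the last joint's range is limited). The gripper opens to 95 mm and grips with 3 to 60 N. Pads are 20 mm wide; open, the fingers measure 119 mm over their backs; the gripper's body (75 mm by 180 mm) begins 59 mm behind the grasp point.
Start: joints at [1.173, 0.491, 1.559, -0, 1.092, -0.106], TCP at [179.781, 598.603, 214.661] pointing down, gripper open.
Joint ranges: [-3.1, 3.1], [-0.84, 2.19], [0.05, 2.79], [-1.13, 4.28], [0.06, 2.93], [-2.69, 2.69]. Speed limits (rad/s): [2.22, 2.22, 2.79, 3.14, 3.14, 3.14].

## Interface

Orientations are given as [roll, pitch, yaw] about the fixed x, y, z axes, in that order (R = Rz(yaw) Ry(pitch) Rx(roll)).
In Python, from cell import env, eyes gives the robot as it stands.
- The arm moves only by the shell command python3 -m inch 'ROWS'. ROWS is JSON, a list of rows, each a list of 3 entries, a list of its own where there are three numbers: the shift along the tool's x, y, z in units of 60 mm (1.0 is 60 mm), then the turn about the tool's z in units of 5 degrees (1.0 is 5 degrees), then the closure, from -1 (fully open) to 1 (shut). In form: [[[tx, ty, tz], turn, claw], ...]. A call has exactly 10 rows; each row shifts and turns the commanded pose from where the row before left it, along the tool's axes as they then stand; what a row does not reach is not made up. A row lasts 1/8 s, in which the tool goes at most 62.5 mm and 10.7 degrees, less where a joint would pass 70% of its speed; a pose out of reach is approached as far as the arm can. A call is refused whole if a number of a shift passes 1 or a number of a turn 1, either way. A call with a gripper value outside its range is refused whole. The fingers move at their own pace and stop on an object; the grip force is fixed at half the most. Time passes only in rows, so rows that do not move let the fingers close, or fill a call up. It gives the time, the measured TCP pose, the force, the opening and the grip force at its end, in the units of the state.
- env.state(): the state, without advancing time (a new reading comes with each control period).
- eyes.read_camera(name): name is "scene" or "top" or "wrist"; returns a dict with "pixels" (480x640x3 uint8, red, green, blue), "fx", "fy", "cx", "cy" (pixels), "extrinsics" (4x4, takes a point from world to camera coordinates). Camera axes: x right, y down, z forward; pixel columns grow to the right and rows downward; lengths in mm; the calibration is good to about 2 mm. A picture is of the moment at which its call begins. There is no depth.
- env.job_done(): hands the job in; it is judged then, once.
Trained networks look in a picture, given as the dict that the camera call returned (one of the last four; its "shot" number tells which), for a name from the list of things; names that differ only in an ending like _2 or _b are one class to them, and where a whole thing is asked for, a point or a joint stands for the part that bears it (a point fixed in the world has none). Each returns a list of dicts, best first, with "score" (0 to 1); they miss things now and then, are a little off and sometimes report something else, mostly with a low value. They report only what shows in the picture. A call takes as long as a camera call.
- eyes.boxes_of(name, picture): "centre" ([row, column] in pixels, amid what is visible of it).
- eyes.cut_out(name, picture): "mask" (480x640 bool, what is visible of it) and "centre" ([row, column] in pixels, amid what is visible of it).
- eyes.spot_point(name, picture): "centre" ([row, column] in pixels: a listed point, or the origin of a listed thing).
The state is a dict: "t": time; "joints": joint angles; "qvel": joint speeds; "tau": joint torques, N m; "eef_pos": TCP position; "tcp_rot": TCP orientation; "ft_force": force on the tool from outside, world axes, zero at the start; "moment": the same for the moment, N m; "opening": opening from 0.0 (shut) to 1.0 (fully open); "grip_force": force on a finger pad.
Only numpy, scipy, OpenCV 4.12 (cv2) and the standard library are available. Lean on these libraries where they do the work, as an engineer would, in place of code of your own. Each camera call takes 0.05 s, during which the arm holds its last target. There are 200 camera calls.

## Task

The tomato slicer has been cleaned and its blade cassette stands a little short of its place on the bed. With the fingertips push the cassette along the bed, away from the pusher, until it is fully home and square against its stops; then turn the loose black wing nut clockwise (seen from above) with repeated fingertip strokes on its wings until it is finger-tight on the cassette's slotted foot and clamps it. Only push with the fingertips: lift and squeeze nothing, do not force the nut, and leave the things round the slicer where they are.

Things in the scene. Friction and masses are not known exactly. Their poses are not given: they have to be found in the camera images.
- slicer: Fixed tomato slicer: grey bed plate 250 x 360 mm, its top 30 mm above the freezer top. Origin on the freezer top under the cassette's home; x across the bed (wing nut on the -x side, towards the robot), y along it, z up. The bed spans x -138 to 112, y -240 to 120 mm. The cassette runs between two low guide rails along y with 1.5 mm of play each side; a lip holds its far foot down.
- pusher_front (a point): Centre of the front (+y) face of the fixed white pusher at the bed's -y end, y = -176 mm; it is 104 mm wide, its top 89 mm above the bed. Between it and the cassette is an open lane for the fingers; two slide bars, 15 mm tall, run in it at x = -44 and +44 mm up to y = -94.
- near_stop (a point): Top centre of the near one of two fixed steel stops, 12 mm tall, 46 (x) x 12 (y) mm, that end the cassette's travel at y = 35 mm of the slicer; this one stands 41 mm (+y) beside the stud. The other is at the far foot.
- cassette: Loose blade cassette, 0.75 kg, bare steel with nine thin horizontal blades: 132 (x, over the cheeks) x 70 (y) x 92 mm tall, and a 6 mm thick steel foot on either side (x to -127 and +95 mm). Origin under its centre, on the bed; axes like the slicer's. Slides easily along y (1 to 3 N). Home: origin at the slicer's x 0, y 0, z 30 mm, feet on the stops; starts 22 to 42 mm short (-y).
- cassette_face (a point): Middle of the cassette's flat -y face (pusher side), 60 mm above the bed, 35 mm from its origin. Cross bars at the bottom (16 mm tall) and top (12 mm) and the two cheeks are flush with it, the blades lie 20 mm behind. Closed upright fingers lowered into the lane here push it along the slicer's +y.
- stud (a point): Top of the fixed 8 mm stud that carries the wing nut: 60 mm above the freezer top, at x = -103, y = 0 of the slicer. The near foot's 12 mm slot, open to +y, goes round it; the near cheek's outer face is 37 mm (+x) from its axis.
- wing_nut: Black wing nut (grey wing centres, 25 mm steel washer face). Origin on the stud axis at its underside; its x axis, turning with it, runs through both wings. Wings 6 mm thick, reaching 31 mm from the axis, 11 to 32 mm above the underside; hub 21 mm wide. Foot top: 36 mm above the freezer top. Turns freely but for 0.035 N m of friction (1.5 N on a wing), stays where left, sinks 3 mm a turn.
- nut_turn (a joint): Turn of the wing nut in rad, growing clockwise seen from above (tightening); at 0 the wings lie along the slicer's x axis and the nut is 6.2 mm clear of the foot. It starts between 0.5 and 4, meets the foot at about 13; then the resistance climbs steadily, to about 0.07 N m at 13.2 and 0.12 N m (5 N on a wing) at 13.5, which is finger-tight. Its range ends at 14.2.
- catch_pan: Small steel food pan 109 x 177 x 67 mm at the slicer's +y end; leave alone. Origin under its centre.
- peeler: White hand peeler 170 x 25 x 18 mm lying before the slicer; leave alone.
- pepper_mill: Grey and clear pepper mill, 44 mm wide, 90 mm tall, before the slicer; leave alone. Origin under its centre.
- red_jar: Spice jar with a red cap, 44 mm wide, 105 mm tall, to the right; leave alone. Origin under its centre.

How it is judged (in metres and radians):
On the way, in this order (a step that is already met when the one before it is completed fails the run):
1. the cassette has been pushed home against its stops (y of cassette in the frame of slicer above -0.003 m and angle between the y axis of cassette and the y axis of slicer, either way round below 0.05 rad), for 0.2 s.
2. the wing nut has been run down tight onto the foot (value of joint nut_turn above 13.2 rad), for 0.2 s.
At the end, for the whole second after the job is handed in: The cassette is within 3 mm of home against its stops and square to the bed (within 0.05 rad), flat and at rest; the wing nut is at rest, turned beyond 13.2 rad, and presses on the cassette's foot with more than 5 N (all of step 1 and y of cassette in the frame of slicer below 0.003 m and value of joint nut_turn above 13.2 rad and contact force between wing_nut and cassette above 5 N and velocity of joint nut_turn below 0.05 rad/s and linear speed of cassette below 0.01 m/s and angle between cassette's own z axis and vertical below 0.05 rad); the robot touches nothing.
It fails at once if the cassette is lifted or tipped (z of cassette in the frame of slicer above 0.042 m or angle between cassette's own z axis and vertical above 0.2 rad).
It fails at once if a thing standing round the slicer is disturbed (distance of any of catch_pan, peeler, pepper_mill, red_jar from where it was at the start of the episode above 0.02 m).
It fails at once if the wing nut is squeezed or forced, with over 60 N (contact force between the fingers and wing_nut above 60 N).
It also fails if it takes over 72 s, if anything falls off the work surface, if the arm or the gripper's body presses on something with over 40 N, if the wrist force passes 120 N, or if a joint passes its speed limit or range.

## Working session

There is one attempt and no reset: what is moved stays moved. The work goes in short steps, Python scripts to look and compute and a shell command to move; the robot and the scene stay as the last step left them, time stands still between calls to the robot, and variables do not carry over. Pictures are saved under pics/ and viewed, at most 10 in all, crops included, and the job is handed in when it is done.

```bash
ls; mkdir -p pics
cat > h.py <<'E'
import numpy as np, cv2
from cell import env, eyes
def proj(c,P):
    q=c["extrinsics"]@np.r_[P,1]; return np.array([c["cy"]+c["fy"]*q[1]/q[2], c["cx"]+c["fx"]*q[0]/q[2]])
def ray(c,rc):
    E=np.asarray(c["extrinsics"]);R=E[:3,:3];o=-R.T@E[:3,3]
    d=R.T@np.array([(rc[1]-c["cx"])/c["fx"],(rc[0]-c["cy"])/c["fy"],1]);return o,d/np.linalg.norm(d)
def tri(rs):
    A=np.zeros((3,3));b=np.zeros(3)
    for o,d in rs:
        M=np.eye(3)-np.outer(d,d);A+=M;b+=M@o
    p=np.linalg.solve(A,b);return p,[round(float(np.linalg.norm((np.eye(3)-np.outer(d,d))@(p-o))),1) for o,d in rs]
def atz(r,z): o,d=r; return o+d*(z-o[2])/d[2]
def save(c,n): cv2.imwrite("pics/"+n,c["pixels"][:,:,::-1])
E
python3 - <<'E'
from h import *
np.set_printoptions(precision=1,suppress=True)
cs={n:eyes.read_camera(n) for n in("scene","top","wrist")}
for n,c in cs.items(): save(c,n+"0.png")
for t in("slicer","pusher_front","near_stop","cassette","cassette_face","stud","wing_nut","catch_pan","peeler","pepper_mill","red_jar"):
    rs=[]
    for n,c in cs.items():
        r=eyes.spot_point(t,c)
        if r: print(t,n,np.array(r[0]["centre"]),round(r[0]["score"],2)); rs.append(ray(c,r[0]["centre"]))
    if len(rs)>1: print("   ",*tri(rs))
s=env.state();print(s)
E
```

```text
pics
slicer scene [247.8 309.4] 0.58
slicer top [211.8 260.7] 0.75
    [570.8  72.8   1.2] [5.0, 5.0]
pusher_front scene [233.8 366.9] 0.95
pusher_front top [199.4 340.8] 0.72
    [ 578.3 -100.8   87.5] [4.1, 4.1]
near_stop scene [251.3 286.7] 0.7
near_stop top [249.6 243.6] 0.85
    [486.4  99.9  20.3] [13.3, 13.3]
cassette top [201.4 275.5] 0.62
cassette_face scene [223.3 330.6] 0.62
cassette_face top [198.4 289.4] 0.95
    [578.4   7.8  90. ] [3.2, 3.2]
stud scene [242.9 290.8] 0.97
stud top [247.9 262.1] 0.84
    [477.5  65.9  59.2] [2.1, 2.1]
wing_nut scene [251.5 289.1] 0.64
catch_pan scene [230.1 249.4] 0.97
catch_pan top [214. 177.] 0.98
    [557.2 262.9  12. ] [2.4, 2.4]
peeler scene [284.  306.8] 0.86
peeler top [289.8 307.4] 0.61
    [395.9 -33.3   8.7] [5.2, 5.2]
pepper_mill scene [264.6 242.9] 0.85
pepper_mill top [290.2 221.1] 0.59
    [391.7 157.3   7.8] [1.2, 1.2]
red_jar scene [288.9 463.5] 0.73
red_jar top [200.2 292.6] 0.71
    [ 672.2 -163.5  -87.5] [178.9, 178.9]
{'t': 1.8, 'joints': array([ 1.2,  0.5,  1.6,  0. ,  1.1, -0.1]), 'qvel': array([ 0., -0., -0.,  0., -0.,  0.]), 'tau': array([  0. , -61.2, -25.8,   0.1,   0. ,   0. ]), 'eef_pos': array([179.8, 598.6, 214.7]), 'tcp_rot': array([3.1, 0. , 2.8]), 'ft_force': array([ 0.5, -0.3,  0.4]), 'moment': array([ 0., -0.,  0.]), 'grip_force': 0.0, 'opening': 0.9977766139655633}
```

Run:
```python
import cv2
a=cv2.imread("pics/top0.png")[130:330,130:400];cv2.imwrite("pics/top0c.png",cv2.resize(a,None,fx=2.9,fy=2.9,interpolation=cv2.INTER_CUBIC))
```

```text
(no output)
```

View pics/top0c.png

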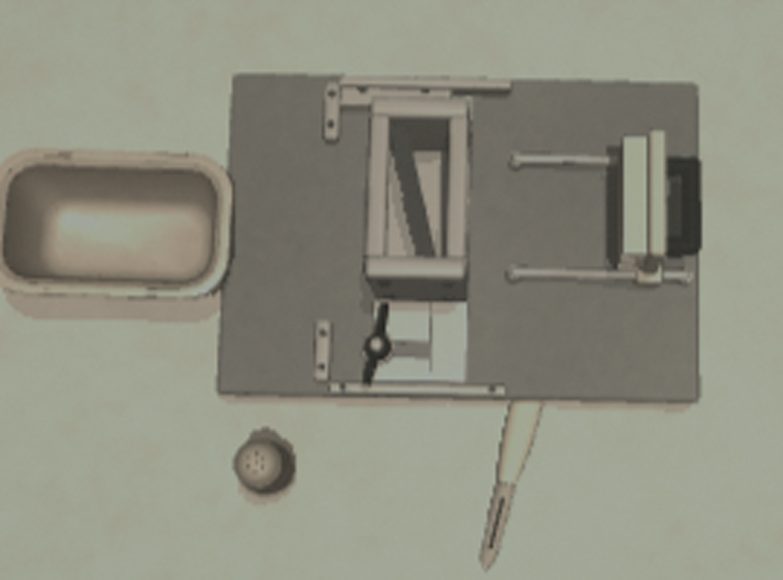

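View pics/scene0.png

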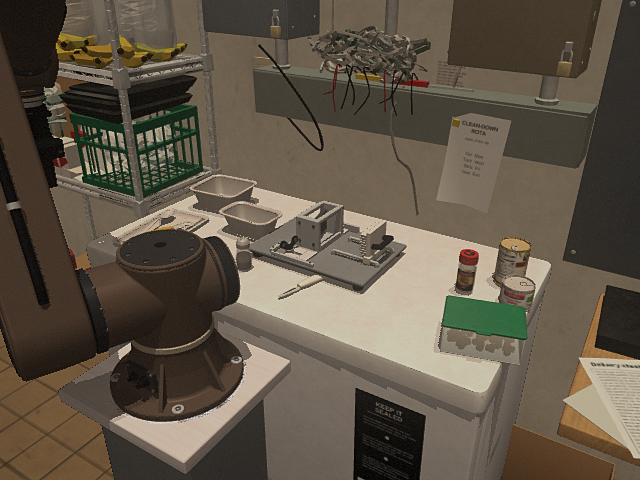

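Run:
```python
from h import *
c=eyes.read_camera("top");s=env.state()
print(s["tcp_rot"],s["t"])
P=[]
for col,row in((233,73),(698,83),(697,400),(219,395)):
    p=atz(ray(c,(130+row/2.9,130+col/2.9)),30);P.append(p);print(p.round(1))
loc=np.array([[112,120],[112,-240],[-138,-240],[-138,120]],float)
def fit(loc,W):
    l=loc-loc.mean(0);w=W-W.mean(0);a=np.arctan2((l[:,0]*w[:,1]-l[:,1]*w[:,0]).sum(),(l*w).sum())
    R=np.array([[np.cos(a),-np.sin(a)],[np.sin(a),np.cos(a)]]);return a,W.mean(0)-R@loc.mean(0),W-(loc@R.T+W.mean(0)-R@loc.mean(0))
print(fit(loc,np.array(P)[:,:2]))
loc2=np.r_[loc,[[0,-176],[-103,0]]];print(fit(loc2,np.r_[np.array(P)[:,:2],[[578.3,-100.8],[477.5,65.9]]]))
w=[atz(ray(c,(130+r/2.9,130+q/2.9)),70)[:2] for q,r in((385,305),(368,383),(376,345))];print(w, np.arctan2(*(w[0]-w[1])[::-1]))
R=env.state()["tcp_rot"]
```

```text
[3.14146826e+00 4.54177879e-06 2.84981820e+00] 1.85
[689.8 189.5  30. ]
[ 685.7 -169.    30. ]
[ 439.  -164.5   30. ]
[440.3 190.2  30. ]
(np.float64(-0.008568466599760415), array([577.19581914,  71.43999414]), array([[-0.44476619, -0.97118151],
       [-1.47760467,  0.5333288 ],
       [ 1.82252646,  2.89991928],
       [ 0.0998444 , -2.46206657]]))
(np.float64(-0.005596485890752823), array([577.97574621,  71.07339602]), array([[-0.87042211, -0.93996261],
       [-2.97314642,  0.57212527],
       [ 0.3322469 ,  3.68169202],
       [-0.32054932, -1.6878714 ],
       [ 1.30923017,  4.12384777],
       [ 2.52264078, -5.74983105]]))
[array([501.57215751,  65.95188246]), array([444.52863869,  76.92197321]), array([472.18364674,  71.80626282])] -0.18999138631585036
```

```bash
python3 -m inch '[[[-0.5,-0.8,0],-1,1],[[-0.5,-0.8,0],-1,1],[[-0.5,-0.8,0],-1,1],[[-0.5,-0.8,0],-0.34,1],[[-0.5,-0.8,0],0,1],[[-0.5,-0.8,0],0,1],[[-0.5,-0.8,0],0,1],[[-0.5,-0.8,0],0,1],[[-0.5,-0.8,0],0,1],[[-0.5,-0.8,0],0,1]]'
python3 - <<'E'
from h import *
c=eyes.read_camera("wrist");save(c,"w1.png");s=env.state();print(s["eef_pos"],s["tcp_rot"],s["t"])
np.save("w1.npy",{k:c[k] for k in c if k!="pixels"},allow_pickle=True)
o,d=ray(c,(240,320));print(o,d)
E
```

```text
t: 3.1
eef_pos: [447.8, 101.0, 214.9]
tcp_rot: [3.141, 0.001, 3.141]
ft_force: [0.8, 0.6, 0.9]
opening: 0.025
grip_force: 0.0
[451.02337768  96.92302672 214.86594715] [-3.14049508e+00  2.47404528e-03  3.13923904e+00] 3.15
[376.93197428 101.8522042  385.67204512] [ 0.25604706  0.00362638 -0.96665751]
```

View pics/w1.png

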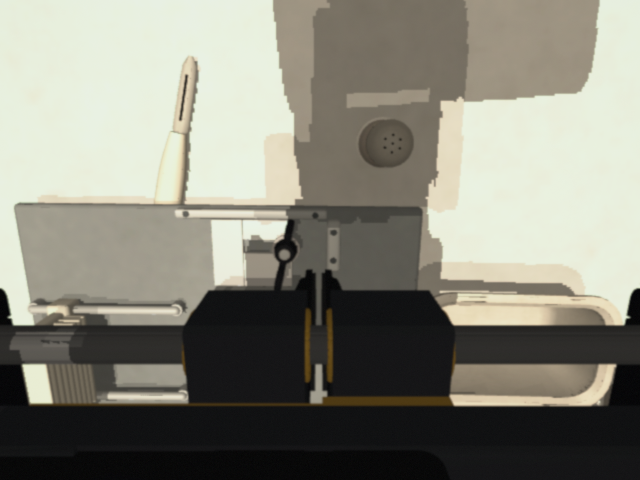

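```bash
python3 - <<'E'
from h import *
c=np.load("w1.npy",allow_pickle=True).item()
for n,rc,z in(("A",(205,17),30),("B",(207,421),30),("stud",(252,285),65),("tip1",(222,291),70),("tip2",(288,278),70),("stop b",(264,333.5),42),("stop t",(229,333.5),42)): print(n,atz(ray(c,rc),z).round(1))
E
python3 - <<'E'
from h import *
c=eyes.read_camera("wrist");cv2.imwrite("pics/w2.png",cv2.resize(c["pixels"][200:300,200:360,::-1],None,fx=5,fy=5,interpolation=cv2.INTER_CUBIC));np.save("w2.npy",{k:c[k] for k in c if k!="pixels"},allow_pickle=True)
print(env.state()["eef_pos"])
for t in("stud","near_stop","wing_nut"):
    r=eyes.spot_point(t,c)
    if r: print(t,r[0]["centre"],r[0]["score"],[atz(ray(c,r[0]["centre"]),z).round(1) for z in (42,60)])
E
```

```text
A [ 439.5 -161.2   30. ]
B [441.4 191.4  30. ]
stud [471.9  74.7  65. ]
tip1 [446.   80.3  70. ]
tip2 [501.   68.8  70. ]
stop b [489.7 115.   42. ]
stop t [458.2 114.7  42. ]
[449.36310484  99.15720385 214.68430441]
stud [250.9, 287.5] 0.97 [array([481.2,  70.6,  42. ]), array([475.9,  72. ,  60. ])]
near_stop [245.4, 339.9] 0.71 [array([476.3, 116. ,  42. ]), array([471.3, 115. ,  60. ])]
wing_nut [244.5, 288.7] 0.82 [array([475.4,  71.7,  42. ]), array([470.4,  73.1,  60. ])]
```

View pics/w2.png

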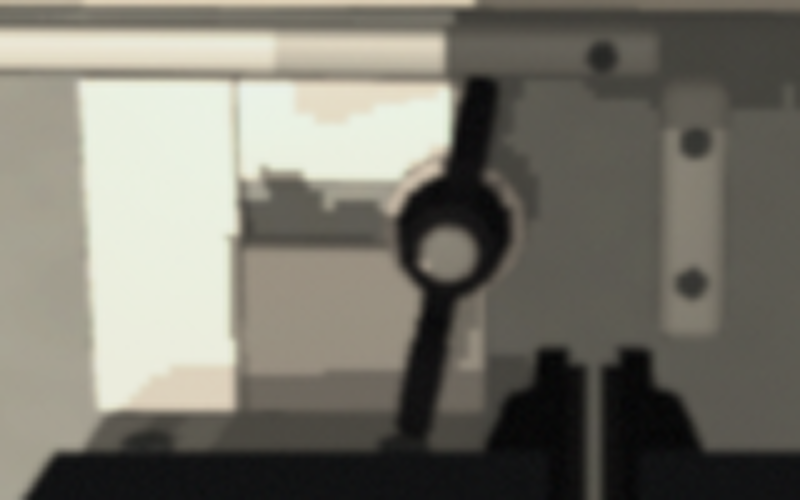

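Run:
```python
from h import *
c=np.load("w2.npy",allow_pickle=True).item();print(c["fx"])
for rc,z in(((270,308),215),((270,330),215),((290,297),235),((290,340),235),((250.4,289.6),60),((217,296),70),((287,282.4),70)): print(atz(ray(c,rc),z).round(1))
```

```text
412.75454044976493
[438.8  93.2 215. ]
[438.9 102.8 215. ]
[440.1  89.4 235. ]
[440.2 106.2 235. ]
[475.5  73.7  60. ]
[445.4  80.   70. ]
[503.6  68.   70. ]
```

```bash
python3 -m inch '[[[-0.72,-0.69,0],0,1],[[-0.72,-0.69,0],0,1],[[-0.72,-0.69,0],0,1],[[0,0,0],0,1],[[0,0,0.9],0,1],[[0,0,0.9],0,1],[[0,0,0.85],0,1],[[0,0.1,0],0,1],[[0,0.1,0],0,1],[[0,0,0],0,1]]'
```

```text
t: 4.6
eef_pos: [577.4, -8.4, 57.9]
tcp_rot: [-3.141, 0.003, -3.141]
ft_force: [0.7, -0.3, -0.2]
opening: 0.003
grip_force: 0.0
```

```bash
python3 -m inch '[[[0,0.06,0],0,1],[[0,0.06,0],0,1],[[0,0.06,0],0,1],[[0,0.06,0],0,1],[[0,0.06,0],0,1],[[0,0.06,0],0,1],[[0,0.06,0],0,1],[[0,0.06,0],0,1],[[0,0,0],0,1],[[0,0,0],0,1]]'
```

```text
t: 5.85
eef_pos: [576.2, 19.6, 55.4]
tcp_rot: [3.141, -0.001, 3.141]
ft_force: [0.4, 0.4, -0.0]
opening: 0.005
grip_force: 0.0
```

```bash
python3 -m inch '[[[0,0.05,0],0,1],[[0,0.05,0],0,1],[[0,0.05,0],0,1],[[0,0.03,0],0,1],[[0,0.03,0],0,1],[[0,0.03,0],0,1],[[0,0,0],0,1],[[0,0,0],0,1],[[0,0,0],0,1],[[0,0,0],0,1]]'
```

```text
t: 7.1
eef_pos: [576.6, 27.9, 56.3]
tcp_rot: [-3.136, -0.0, 3.14]
ft_force: [-7.0, -54.3, 9.9]
opening: 0.001
grip_force: 27.7
```

Run:
```python
from h import *
c=eyes.read_camera("top");a=c["pixels"][150:280,190:380,::-1];cv2.imwrite("pics/t2.png",cv2.resize(a,None,fx=4,fy=4,interpolation=cv2.INTER_CUBIC))
print(env.state()["ft_force"],env.state()["eef_pos"])
```

```text
[ -6.86086048 -53.94716664   9.24625398] [576.64037084  27.89056768  56.35748078]
```

View pics/t2.png

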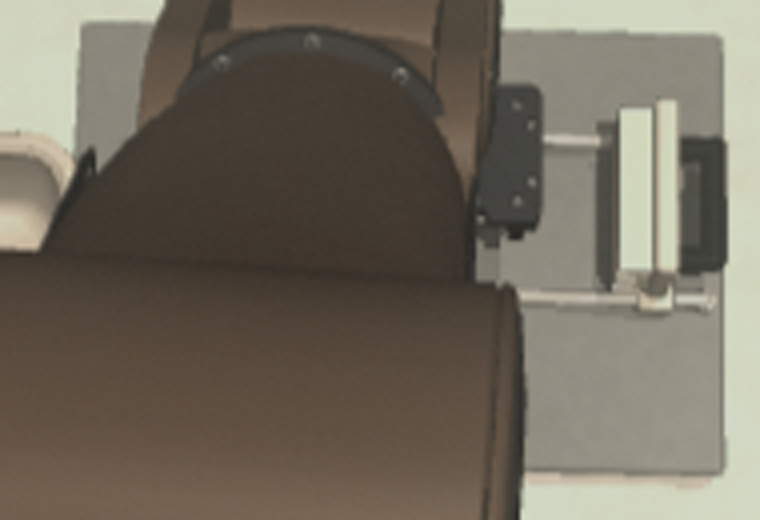

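```bash
python3 -m inch '[[[0,-0.6,0],0,1],[[0,0,0],0,1],[[0,0,-0.9],0,1],[[0,0,-0.9],0,1],[[0.7,0.28,0],0,1],[[0.7,0.28,0],0,1],[[0.7,0.27,0],0,1],[[0,0,0],0,1],[[0,0,0],0,1],[[0,0,0],0,1]]'
python3 - <<'E'
from h import *
c=eyes.read_camera("wrist");cv2.imwrite("pics/w3.png",cv2.resize(c["pixels"][150:350,200:460,::-1],None,fx=3,fy=3,interpolation=cv2.INTER_CUBIC));np.save("w3.npy",{k:c[k] for k in c if k!="pixels"},allow_pickle=True)
c2=eyes.read_camera("top");save(c2,"t3.png");s=env.state();print(s["eef_pos"],s["ft_force"],s["tcp_rot"])
r=eyes.spot_point("stud",c)
if r: print(r[0]["centre"],r[0]["score"],atz(ray(c,r[0]["centre"]),60).round(1))
a,b,z=24,0,0
prev=None
for f in list(range(225,39,-20)):
    t=np.radians(f);d=np.array([np.cos(t),np.sin(t)]);n=np.array([-d[1],d[0]])
    b=3+10*abs(n[0])+6*abs(n[1]);P=a*d+b*n
    print(f,P.round(1),None if prev is None else (np.array([-1,1])*(P-prev)/60).round(2));prev=P
E
```

```text
t: 8.4
eef_pos: [451.4, 47.6, 163.5]
tcp_rot: [3.141, 0.0, 3.141]
ft_force: [0.2, -0.3, -0.5]
opening: 0.003
grip_force: 0.0
[451.12992549  47.44383807 163.38507122] [-0.3839673  -0.92449222 -0.16047352] [ 3.14146003e+00 -1.22646506e-04  3.14090311e+00]
[272.2, 352.5] 0.81 [476.5  72.3  60. ]
225 [ -6.8 -27.1] None
205 [-16.4 -21.6] [0.16 0.09]
185 [-23.1 -11.9] [0.11 0.16]
165 [-26.1  -4.8] [0.05 0.12]
145 [-27.5   2.6] [0.02 0.12]
125 [-25.8  11.3] [-0.03  0.14]
105 [-19.9  19.5] [-0.1   0.14]
85 [-11.3  25.1] [-0.14  0.09]
65 [-3.1 27.9] [-0.14  0.05]
45 [ 6.8 27.1] [-0.17 -0.01]
```

View pics/w3.png

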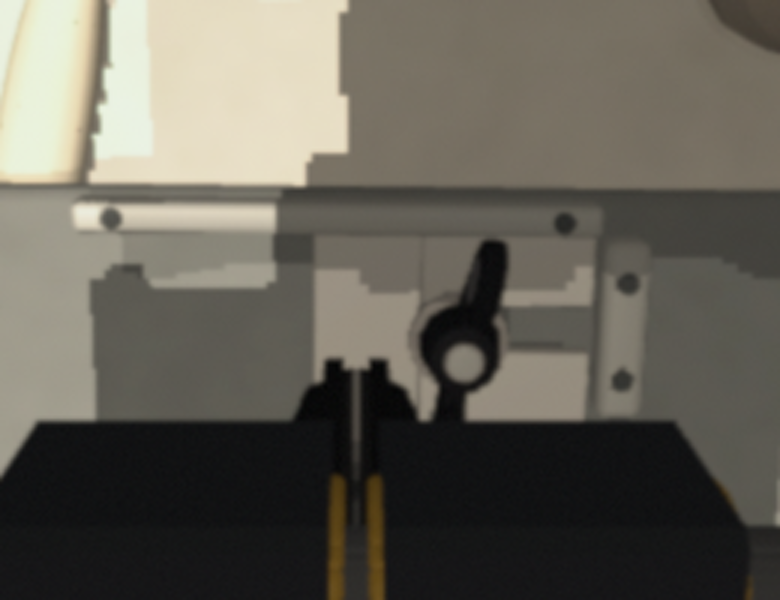

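Run:
```python
from h import *
c=np.load("w3.npy",allow_pickle=True).item()
for n,q,z in(("foot+y",(588,390),36),("stop-y top",(598,390),42),("stop+y top",(640,390),42),("foot-y",(314,390),36),("stop-y base",(598,390),36),("stud",(463,362),60),("wing near end",(493,243),72),("rail y end",(600,220),38)): print(n,atz(ray(c,(150+q[1]/3,200+q[0]/3)),z).round(1))
```

```text
foot+y [491.2 107.8  36. ]
stop-y top [489.  109.1  42. ]
stop+y top [489.  119.6  42. ]
foot-y [491.2  37.8  36. ]
stop-y base [491.2 110.4  36. ]
stud [475.4  73.5  60. ]
wing near end [443.9  78.4  72. ]
rail y end [446.3 108.3  38. ]
```

```bash
python3 -m inch '[[[0,0,0.91],0,1],[[0,0,0.91],0,1],[[0.03,0.2,0],0,1],[[0,0.15,0],0,1],[[0.02,0.12,0],0,1],[[-0.03,0.14,0],0,1],[[-0.1,0.14,0],0,1],[[-0.14,0.09,0],0,1],[[-0.14,0.05,0],0,1],[[-0.17,-0.01,0],0,1]]'
python3 - <<'E'
from h import *
c=eyes.read_camera("wrist");cv2.imwrite("pics/w4.png",cv2.resize(c["pixels"][150:350,200:460,::-1],None,fx=3,fy=3,interpolation=cv2.INTER_CUBIC));s=env.state();print(s["eef_pos"],s["eef_pos"]-[475.5,73.3,0],s["ft_force"],s["tcp_rot"])
E
```

```text
t: 9.8
eef_pos: [482.9, 100.6, 54.3]
tcp_rot: [3.141, -0.0, 3.142]
ft_force: [-2.7, 0.5, 0.6]
opening: 0.004
grip_force: 0.7
[484.41982387 100.38318428  54.41150546] [ 8.91982387 27.08318428 54.41150546] [-1.05553278 -0.51054267 -0.61155038] [3.14132221e+00 1.29382508e-03 3.14119758e+00]
```

View pics/w4.png

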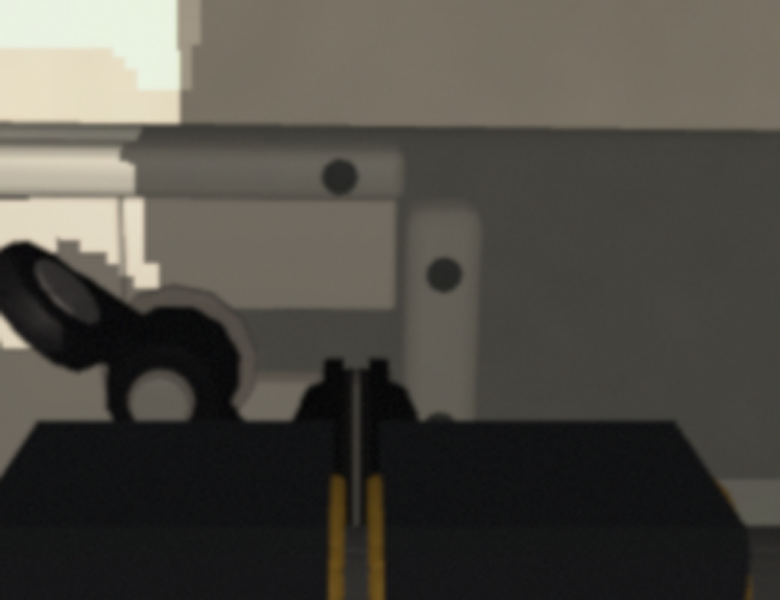

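```bash
python3 -m inch '[[[0.06,0.05,-0.6],0,1],[[0.04,-0.55,0],0,1],[[0.04,-0.55,0],0,1],[[0,0,0.6],0,1],[[0.15,0.15,0],0,1],[[0.16,0.09,0],0,1],[[0.11,0.16,0],0,1],[[0.05,0.12,0],0,1],[[0.02,0.12,0],0,1],[[-0.03,0.14,0],0,1]]'
python3 - <<'E'
from h import *
s=env.state();print(s["eef_pos"]-[475.5,73.3,0],s["ft_force"],s["tcp_rot"])
E
```

```text
t: 11.1
eef_pos: [446.2, 84.8, 54.5]
tcp_rot: [3.142, -0.0, 3.141]
ft_force: [0.1, -1.4, 0.1]
opening: 0.004
grip_force: 0.7
[-29.26178258  11.48651745  54.54520252] [ 0.09655694 -1.40254274  0.07227209] [ 3.14152812e+00 -2.87350825e-04  3.14135128e+00]
```

```bash
python3 -m inch '[[[-0.16,0.13,0],0,1],[[-0.14,0.09,0],0,1],[[-0.14,0.05,0],0,1],[[-0.17,-0.01,0],0,1],[[0,0,0],0,1],[[0.05,0.05,-0.6],0,1],[[0.03,-0.55,0],0,1],[[0.03,-0.55,0],0,1],[[0,0,0.6],0,1],[[0,0,0],0,1]]'
python3 - <<'E'
from h import *
c=eyes.read_camera("wrist");cv2.imwrite("pics/w5.png",cv2.resize(c["pixels"][150:350,200:460,::-1],None,fx=3,fy=3,interpolation=cv2.INTER_CUBIC))
s=env.state();print(s["eef_pos"]-[475.5,73.3,0],s["ft_force"],s["tcp_rot"])
E
```

```text
t: 12.35
eef_pos: [475.5, 36.4, 53.3]
tcp_rot: [3.141, -0.003, 3.14]
ft_force: [-0.0, 0.9, -0.3]
opening: 0.008
grip_force: 0.0
[  0.54367777 -36.6334747   54.2461792 ] [-0.44706669  0.0106732  -0.31973886] [ 3.14140152e+00 -1.66232921e-03  3.14091387e+00]
```

View pics/w5.png

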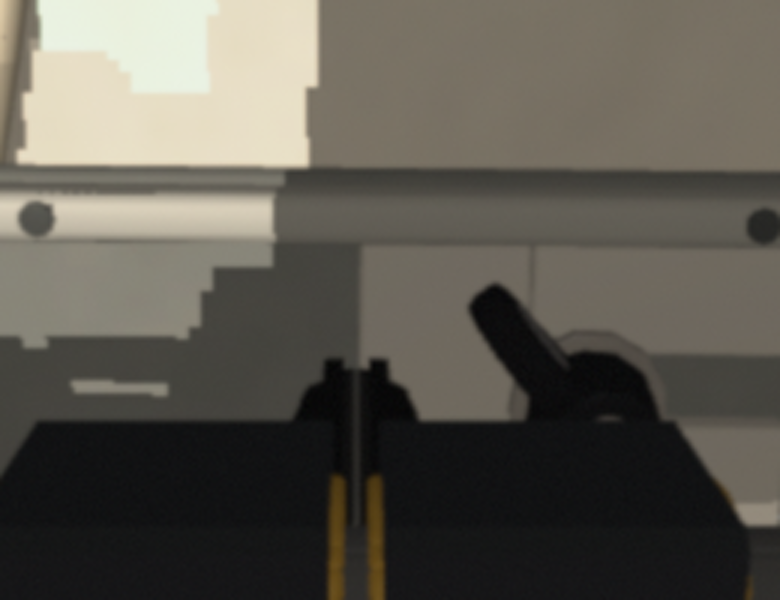

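```bash
python3 -m inch '[[[0.12,0.16,0],0,1],[[0.16,0.09,0],0,1],[[0.11,0.16,0],0,1],[[0.05,0.12,0],0,1],[[0.02,0.12,0],0,1],[[-0.03,0.14,0],0,1],[[-0.1,0.14,0],0,1],[[-0.14,0.09,0],0,1],[[-0.14,0.05,0],0,1],[[-0.17,-0.01,0],0,1]]'
python3 - <<'E'
from h import *
s=env.state();print(s["eef_pos"]-[475.5,73.3,0],s["ft_force"],s["tcp_rot"])
E
```

```text
t: 13.65
eef_pos: [484.2, 100.6, 54.4]
tcp_rot: [3.141, -0.0, 3.142]
ft_force: [-1.5, 0.3, 0.1]
opening: 0.008
grip_force: 0.7
[ 8.68176884 27.32743876 54.35898915] [-1.45080298  0.30187933  0.11265905] [ 3.14139014e+00 -1.44702592e-04  3.14151494e+00]
```

```bash
python3 -m inch '[[[0.06,0.05,-0.6],0,1],[[0.03,-0.55,0],0,1],[[0.03,-0.55,0],0,1],[[0,0,0.6],0,1],[[0.14,0.15,0],0,1],[[0.15,0.09,0],0,1],[[0.1,0.16,0],0,1],[[0.04,0.12,0],0,1],[[0.01,0.06,0],0,1],[[0,0,0],0,1]]'
python3 - <<'E'
from h import *
c=eyes.read_camera("wrist");cv2.imwrite("pics/w6.png",cv2.resize(c["pixels"][150:350,200:460,::-1],None,fx=3,fy=3,interpolation=cv2.INTER_CUBIC))
s=env.state();print(s["eef_pos"]-[475.5,73.3,0],s["ft_force"],s["tcp_rot"])
E
```

```text
t: 14.9
eef_pos: [449.6, 72.6, 54.5]
tcp_rot: [3.141, -0.001, -3.141]
ft_force: [-0.6, -0.5, 0.7]
opening: 0.004
grip_force: 0.5
[-25.86261578  -0.91174923  54.40476249] [-0.77198372 -0.1429721   0.48730281] [ 3.14141206e+00 -7.57281815e-04  3.14151977e+00]
```

View pics/w6.png

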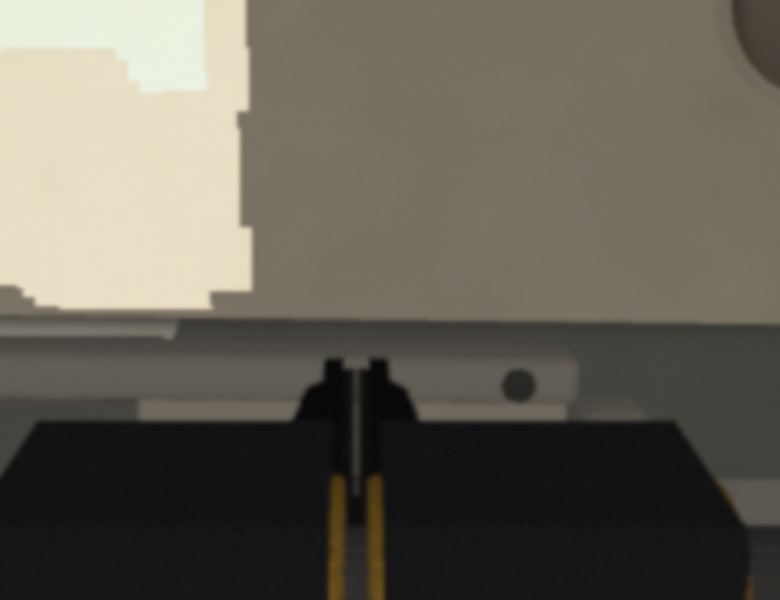

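```bash
python3 -m inch '[[[0.01,0.04,0],0,1],[[0,0.04,0],0,1],[[0,0.04,0],0,1],[[0,0.03,0],0,1],[[0,0,0],0,1],[[0,0,0],0,1],[[0,0,0],0,1],[[0,0,0],0,1],[[0,0,0],0,1],[[0,0,0],0,1]]'
python3 - <<'E'
from h import *
s=env.state();print(s["eef_pos"]-[475.5,73.3,0],s["ft_force"],s["moment"],s["tcp_rot"])
E
```

```text
t: 16.2
eef_pos: [449.3, 81.2, 54.4]
tcp_rot: [3.142, -0.0, 3.141]
ft_force: [-1.4, -1.8, -0.4]
opening: 0.007
grip_force: 1.4
[-26.20835036   7.89607833  54.41492659] [-1.35836293 -1.76905145 -0.35854787] [-0.38636015  0.32814745  0.01224682] [ 3.14150866e+00 -1.28756222e-04  3.14122629e+00]
```

```bash
python3 -m inch '[[[0,0.03,0],0,1],[[-0.02,0.04,0],0,1],[[-0.02,0.03,0],0,1],[[0,0,0],0,1],[[0,0,0],0,1],[[0,0,0],0,1],[[0,0,0],0,1],[[0,0,0],0,1],[[0,0,0],0,1],[[0,0,0],0,1]]'
python3 - <<'E'
from h import *
s=env.state();print(s["eef_pos"]-[475.5,73.3,0],s["ft_force"],s["moment"])
E
```

```text
t: 17.45
eef_pos: [451.8, 87.2, 54.4]
tcp_rot: [3.141, 0.0, 3.141]
ft_force: [-1.6, -0.8, 0.4]
opening: 0.009
grip_force: 1.1
[-23.71234533  13.90451258  54.43281389] [-1.63429039 -0.83445166  0.36170409] [-0.31553584  0.22755261 -0.03132953]
```

```bash
python3 -m inch '[[[0.1,-0.06,0],0,1],[[0,0,-0.9],0,1],[[0,0,-0.9],0,1],[[0,-0.6,0],0,1],[[0,0,0],0,1],[[0,0,0],0,1],[[0,0,0],0,1],[[0,0,0],0,1],[[0,0,0],0,1],[[0,0,0],0,1]]'
python3 - <<'E'
from h import *
c=eyes.read_camera("wrist");cv2.imwrite("pics/w7.png",cv2.resize(c["pixels"][150:350,200:460,::-1],None,fx=3,fy=3,interpolation=cv2.INTER_CUBIC));np.save("w7.npy",{k:c[k] for k in c if k!="pixels"},allow_pickle=True)
s=env.state();print(s["eef_pos"]-[475.5,73.3,0],s["ft_force"],s["moment"])
E
```

```text
t: 18.7
eef_pos: [445.7, 47.7, 162.3]
tcp_rot: [3.141, -0.0, 3.141]
ft_force: [-1.0, -0.2, 0.4]
opening: 0.004
grip_force: 0.0
[-29.76961324 -25.60037978 162.35019691] [0.07235792 0.45892701 0.40760477] [ 0.03154448 -0.00491338 -0.01242654]
```

View pics/w7.png

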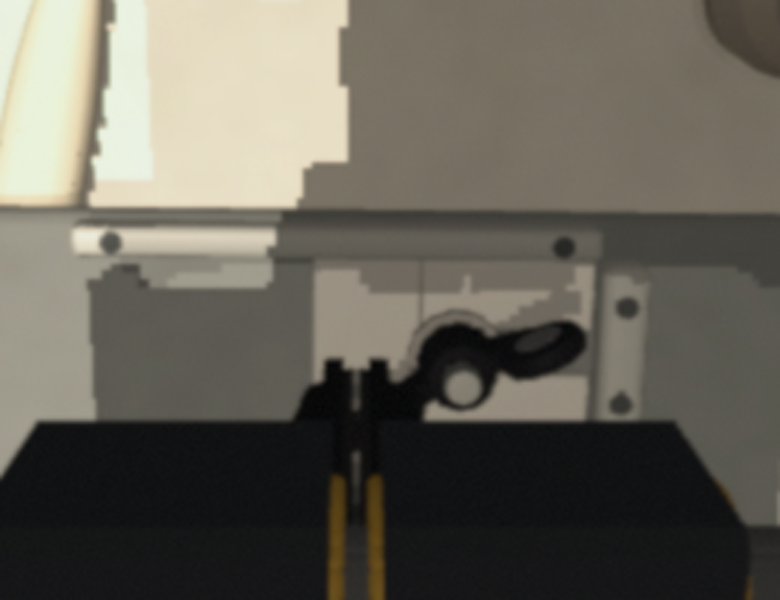

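Run:
```python
from h import *
c=np.load("w7.npy",allow_pickle=True).item()
g=lambda q,z:atz(ray(c,(150+q[1]/3,200+q[0]/3)),z)[:2]
s=g((463,385),60);print(s)
for q in((582,332),(580,345)):
  for z in(58,68):
    t=g(q,z)-s;f=np.arctan2(t[1],t[0]);print(q,z,t.round(1),np.hypot(*t).round(1),round(np.degrees(f)),"theta",round(5*np.pi-f,2))
c2=eyes.read_camera("wrist");m=eyes.cut_out("wing_nut",c2)
if m:
    M=m[0]["mask"];r,q=np.nonzero(M);print(m[0]["score"],M.sum(),r.min(),r.max(),q.min(),q.max())
    # all mask pixels projected at wing mid-height, angle of those farther than 18 mm
    W=np.array([atz(ray(c2,(a,b)),60)[:2] for a,b in zip(r,q)])-s;h=np.hypot(*W.T);k=(h>18)&(W[:,1]>0)
    print(k.sum(),h.max(),W[k].mean(0),"theta",5*np.pi-np.arctan2(*W[k].mean(0)[::-1]))
print(env.state()["t"])
```

```text
[474.87294     73.67990549]
(582, 332) 58 [-12.3  27.6] 30.2 114 theta 13.72
(582, 332) 68 [-15.5  25.7] 30.0 121 theta 13.59
(580, 345) 58 [-9.2 27.3] 28.8 109 theta 13.81
(580, 345) 68 [-12.5  25.4] 28.3 116 theta 13.68
0.65 1242 253 288 333 395
287 30.64356528238564 [-10.17258886  21.01751009] theta 13.686396673694677
18.85
```

```bash
python3 -m inch '[[[0,0.6,0],0,1],[[0,0,0],0,1],[[0,0,0.9],0,1],[[0,0,0.9],0,1],[[0,0,0],0,1],[[-0.07,0.04,0],0,1],[[-0.03,0.02,0],0,1],[[0,0,0],0,1],[[-0.01,0.01,0],0,1],[[-0.02,0.02,0],0,1]]'
python3 - <<'E'
from h import *
s=env.state();print(s["eef_pos"]-[475.5,73.3,0],s["ft_force"],s["moment"])
E
```

```text
t: 20.1
eef_pos: [453.4, 89.0, 54.8]
tcp_rot: [-3.142, -0.0, 3.141]
ft_force: [-4.2, -3.7, 2.9]
opening: 0.001
grip_force: 2.2
[-22.14815699  15.67059747  54.78106217] [-4.15013716 -3.69033909  2.88953568] [-0.61646994  0.59595648 -0.02283052]
```

```bash
python3 -m inch '[[[0.12,-0.08,0],0,1],[[0,0,0],0,1],[[0,0,-0.9],0,1],[[0,0,-0.9],0,1],[[0,-0.6,0],0,1],[[0,0,0],0,1],[[0,0,0],0,1],[[0,0,0],0,1],[[0,0,0],0,1],[[0,0,0],0,1]]'
python3 - <<'E'
from h import *
c=eyes.read_camera("wrist");m=eyes.cut_out("wing_nut",c)
s=np.array([475.2,73.5])
if m:
    r,q=np.nonzero(m[0]["mask"]);W=np.array([atz(ray(c,(a,b)),60)[:2] for a,b in zip(r,q)])-s;h=np.hypot(*W.T);k=(h>18)&(W[:,1]>0)
    print(k.sum(),h.max(),"theta",5*np.pi-np.arctan2(*W[k].mean(0)[::-1]))
# foot edges: grey profile along y at x=491, z=36
y=np.arange(98,124,1.0);g=c["pixels"].mean(2)
print([(int(v),int(g[tuple(np.round(proj(c,[491,v,36])).astype(int))])) for v in y])
s=env.state();print(s["eef_pos"],s["ft_force"])
E
```

```text
t: 21.35
eef_pos: [446.3, 48.5, 162.3]
tcp_rot: [3.141, -0.0, -3.141]
ft_force: [-0.0, -0.9, 0.3]
opening: 0.006
grip_force: 0.0
[(98, 138), (99, 138), (100, 138), (101, 139), (102, 139), (103, 139), (104, 138), (105, 138), (106, 136), (107, 97), (108, 79), (109, 76), (110, 97), (111, 108), (112, 115), (113, 116), (114, 108), (115, 94), (116, 84), (117, 88), (118, 99), (119, 111), (120, 106), (121, 97), (122, 89), (123, 86)]
[446.32169137  48.3432013  162.33667848] [ 0.15959672  0.63548825 -0.67875389]
```

```bash
python3 -c "
from cell import env
print(env.job_done())"
```

```text
the job is handed in; nothing more can be done
None
```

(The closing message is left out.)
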